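Finish the carton layer and hold the retaining bar at its mark

TASK

Put the two loose carry cartons on the small pallet to finish its layer of four in the pinwheel pattern (the end of each carton meets the side of the next, round a small square hole in the middle, nothing overhanging), and let go of them. Then pull the sprung retaining bar along the pallet's front out by its handle until the collar on the bar has just come clear of the tube, and finish while gripping the handle and holding it there against its spring, so that I can pin it. Leave the white label roll and the tape where they are.

Things in the scene. Friction and masses are not known exactly. Their poses are not given: they have to be found in the camera images.
- pallet: fixed wooden pallet slab 190 x 190 mm, top 18 mm above the table. Origin: centre of its underside; x away from the robot, y to the robot's left, z up (turned by its yaw). Along its front, at x = -121 mm and 70 mm above the table, runs an aluminium tube, 22 mm diameter, from y = -100 to -20 mm. A steel bar (10 mm diameter) slides out of its left end towards +y.
- bar (a joint): how far the retaining bar is drawn out of its tube towards the pallet's +y, in m: 0 = home (rests there), 0.070 = at its mark (the collar's inner face level with the tube mouth), 0.095 = hard stop. A spring pulls it back: about 3 N at home, 8 N at the mark (70 N/m); let go, it slides home.
- handle_grip (a point): place to grip on the handle, a black upright paddle on the bar's outer end, 10 mm thick along the pallet's y, 34 mm wide along its x, top 128 mm above the table. This point: mid-paddle, 12 mm below the top, 46 mm above the bar's axis; axes as the pallet's. At home 45 mm from the tube mouth. Fingers go either side along the pallet's y, tips 10 mm or more above the bar's axis (a boss of 18 mm diameter is there).
- collar (a point): inner face of the dark steel collar on the bar (16 mm diameter, 4 mm wide, reaching 4 mm outwards from this point); inside the tube at home, level with the tube mouth at the mark
- tube_mouth (a point): centre of the tube's open left end, where the collar comes out
- carry_box_1: white paperboard carry carton, body 100 mm long (its x) x 66 mm wide (its y) x 45 mm high, 150 g; on top, in the middle, a handle fin 44 mm long (x), 10 mm thick (y), rising from 45 to 80 mm. Origin: centre of the underside. Starts loose on the table, right of the pallet.
- carry_box_2: white paperboard carry carton, body 100 mm long (its x) x 66 mm wide (its y) x 45 mm high, 150 g; on top, in the middle, a handle fin 44 mm long (x), 10 mm thick (y), rising from 45 to 80 mm. Origin: centre of the underside. Starts loose on the table, right of the pallet. Same as carry_box_1; either may take either empty place.
- carry_box_far_left: white paperboard carry carton, body 100 mm long (its x) x 66 mm wide (its y) x 45 mm high, 150 g; on top, in the middle, a handle fin 44 mm long (x), 10 mm thick (y), rising from 45 to 80 mm. Origin: centre of the underside. Already stands in the layer, at the far left, long side along the pallet's x; stays there.
- carry_box_near_left: white paperboard carry carton, body 100 mm long (its x) x 66 mm wide (its y) x 45 mm high, 150 g; on top, in the middle, a handle fin 44 mm long (x), 10 mm thick (y), rising from 45 to 80 mm. Origin: centre of the underside. Already stands in the layer, at the near left, long side along the pallet's y; stays there.
- spot_near_right (a point): point on the pallet's top where the underside centre of a carton belongs (nominal 6 mm gaps between cartons), given in the pallet's frame: x -36, y -53 mm; empty at the start; the carton's long side goes along the pallet's x
- spot_far_right (a point): point on the pallet's top where the underside centre of a carton belongs (nominal 6 mm gaps between cartons), given in the pallet's frame: x 53, y -36 mm; empty at the start; the carton's long side goes along the pallet's y
- spot_far_left (a point): point on the pallet's top where the underside centre of a carton belongs (nominal 6 mm gaps between cartons), given in the pallet's frame: x 36, y 53 mm; taken
- spot_near_left (a point): point on the pallet's top where the underside centre of a carton belongs (nominal 6 mm gaps between cartons), given in the pallet's frame: x -53, y 36 mm; taken
- label_roll_a: white label roll with a brown core, 70 mm diameter, 40 mm high, standing on the table near the robot; leave alone. Origin: centre of the underside.
- label_scale: grey label-printing scale, fixed, not used: an obstacle 151 mm high that fills the table right of the pallet (world x from 0.49 to 0.84, y from -0.48 to -0.05) behind the loose cartons; carry cartons round or above it. Origin: centre of its underside.
- sign_stand: black price sign on a pole, standing at the far left, not used: an obstacle, panel 350 mm wide, from 263 to 473 mm above the table; base 150 mm. Origin: centre of its underside.
- tape: roll of brown tape, 93 mm diameter, 48 mm high, left of the pallet; leave alone. Origin: centre of the underside.

How it is judged:
By the outcome, as a careful person would: the job done as asked, in the order asked, and still so for the second after the job is handed in, while the arm keeps its last pose, push and grip.
It also fails if it takes over 72 s, if anything falls off the work surface, if the arm or the gripper's body presses on something with over 40 N, if the wrist force passes 120 N, or if a joint passes its speed limit or range.

ROBOT

A 6-joint arm with a two-finger parallel gripper is mounted at the origin on the work surface; the furniture and walls round the work are solid. World frame = base frame: x ahead of the robot, y to its left, z up, the work surface at z = 0. Lengths are in m, angles in rad, forces in N, time in s.
With the tool pointing down it reaches from about 0.35 to 0.975 m from the base axis. Payload 4.9 kg.
Tool frame: the origin (TCP) lies between the finger pads; the fingertips stand 14 mm ahead of it and the grasp point (between the pads) lies 5 mm behind it (manip.finger_overhang is the distance from the TCP to the fingertips, in m); z points along the fingers, y is the line along which they close (so a half turn about z gives the same grasp; the last joint's range is limited). The gripper opens to 85 mm and grips with 20 to 120 N. Pads are 22 mm wide; open, the fingers measure 114 mm over their backs; the gripper's body (76 mm by 85 mm) begins 54 mm behind the grasp point. The pads swing forward as they close: fully open they stand 13 mm farther back than shut.
Start: joints at [1.042, 0.053, 1.613, -0, 1.476, -0.119], TCP at [0.249, 0.573, 0.245] pointing down, gripper open.
Joint ranges: [-3.01, 3.01], [-1.01, 2.22], [0.06, 2.58], [-1.02, 4.17], [0.09, 2.62], [-3.14, 3.14]. Speed limits (rad/s): [2.57, 2.57, 3.14, 3.14, 3.14, 3.14].

INTERFACE

Orientations are given as a unit quaternion [w, x, y, z].
In Python, from plant import manip, grab_frame gives the robot as it stands.
- The arm moves only by the tool servo_tool, never from a script. Its argument "deltas" is a list that holds one entry, the list of rows, each a list of 5 numbers: the opening in per cent of the stroke, from 0 (shut) to 100 (fully open), then the shift along the world's x, y, z in m, then the turn about the world's z in degrees. A call has exactly 8 rows; each row shifts and turns the commanded pose from where the row before left it; what a row does not reach is not made up. A row lasts 1/10 s, in which the tool goes at most 50 mm and 8.59 degrees, less where a joint would pass 70% of its speed; a pose out of reach is approached as far as the arm can. A call is refused whole if a number of a shift passes 0.05 or a number of a turn 8.59, either way. A call with a gripper value outside its range is refused whole. The fingers move at their own pace and stop on an object; the grip force is fixed at half the most. Time passes only in rows, so rows that do not move let the fingers close, or fill a call up. It gives the time, the measured TCP pose, the force, the opening and the grip force at its end, in the units of the state.
- manip.state(): the state, without advancing time (a new reading comes with each control period).
- grab_frame(name): name is "side" or "top"; returns a dict with "pixels" (420x560x3 uint8, red, green, blue), "z_map" (420x560 float32, m along the optical axis (not along the pixel's ray), 0 where there is no reading), "fx", "fy", "cx", "cy" (pixels), "dist" ([k1, k2, p1, p2, k3] as OpenCV has them; the pictures are not rectified), "rvec" (rotation vector, rad) and "tvec" (3), from world to camera coordinates, as OpenCV has them. Camera axes: x right, y down, z forward; pixel columns grow to the right and rows downward; lengths in m; the calibration is good to about 2 mm. A picture is of the moment at which its call begins.
- manip.job_done(): hands the job in; it is judged then, once.
The state is a dict: "time": time; "joint_pos": joint angles; "joint_vel": joint speeds; "joint_efforts": joint torques, N m; "tool_pos": TCP position; "tool_rot": TCP orientation; "contact_force": force on the tool from outside, world axes, zero at the start; "ft_torque": the same for the moment, N m; "gripper_width": opening from 0.0 (shut) to 1.0 (fully open); "grasp_force": force on a finger pad.
Only numpy, scipy, OpenCV 4.12 (cv2) and the standard library are available. Lean on these libraries where they do the work, as an engineer would, in place of code of your own. Each camera call takes 0.05 s, during which the arm holds its last target. There are 200 camera calls.

## Working session

There is one attempt and no reset: what is moved stays moved. The work goes in short steps, Python scripts to look and compute and a tool call to move; the robot and the scene stay as the last step left them, time stands still between calls to the robot, and variables do not carry over. Pictures are saved under pics/ and viewed, at most 10 in all, crops included, and the job is handed in when it is done.

Besides the shell and the picture viewer there is one more tool, called after "Emit:" in YAML: its name, and indented under it one key for each argument. servo_tool: Moves the arm, as the interface text tells. Its arguments: {"type":"object","properties":{"deltas":{"type":"array"}},"required":["deltas"]}

```bash
mkdir -p pics; ls
cat > h.py <<'E'
import numpy as np, cv2
from plant import manip, grab_frame
def cam(n,save=None):
    f=grab_frame(n)
    f['K']=np.array([[f['fx'],0,f['cx']],[0,f['fy'],f['cy']],[0,0,1.]]);f['D']=np.array(f['dist'],float)
    f['R']=cv2.Rodrigues(np.array(f['rvec'],float))[0];f['t']=np.array(f['tvec'],float).ravel()
    if save: cv2.imwrite('pics/'+save,f['pixels'][:,:,::-1])
    return f
def cloud(f):
    h,w=f['z_map'].shape
    u,v=np.meshgrid(np.arange(w),np.arange(h))
    p=cv2.undistortPoints(np.stack([u,v],-1).reshape(-1,1,2).astype(np.float64),f['K'],f['D']).reshape(-1,2)
    z=f['z_map'].reshape(-1,1).astype(float)
    X=(np.hstack([p,np.ones_like(z)])*z-f['t'])@f['R']
    X[z[:,0]==0]=np.nan
    return X.reshape(h,w,3)
def plane(f,uv,z):
    p=cv2.undistortPoints(np.array(uv,float).reshape(-1,1,2),f['K'],f['D']).reshape(-1,2)
    d=np.hstack([p,np.ones((len(p),1))])@f['R']; c=-f['R'].T@f['t']
    return c+d*((z-c[2])/d[:,2])[:,None]
E
python3 - <<'E'
from h import *
for n in('top','side'):
    f=cam(n,n+'0.png'); np.savez(n+'0.npz',**f); print(n,-f['R'].T@f['t'])
s=manip.state();print(s['time'],s['tool_pos'],s['tool_rot'],s['gripper_width'],s['contact_force'])
E
```

```text
pics
top [0.37554972 0.07125755 1.35252596]
side [ 0.39603869 -1.54120663  0.77519823]
0.1 [0.24876547 0.57278022 0.24417987] [-2.98392548e-04  2.03498625e-01  9.79074793e-01 -8.77194042e-04] 0.9978403356571754 [ 0.46719378  0.691167   -0.06058333]
```

View pics/top0.png

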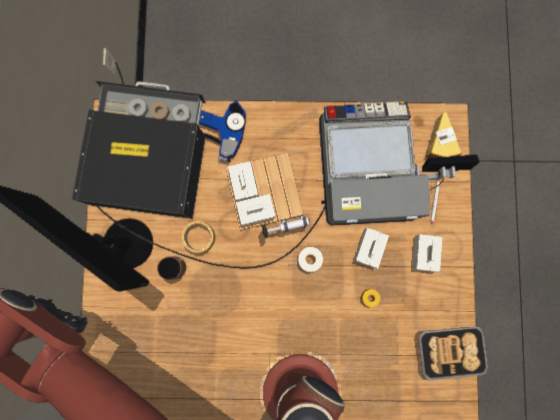

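View pics/side0.png

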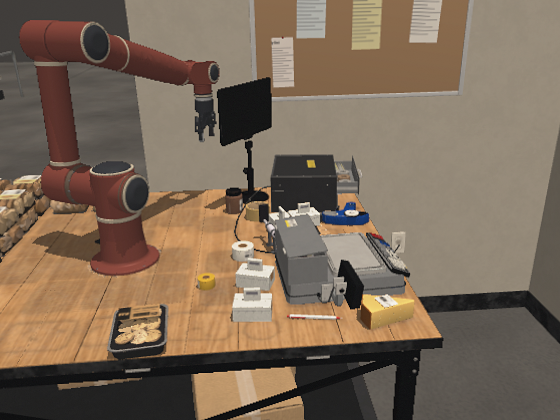

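Top view: pallet at about (265,190) px, with the standing cartons at (243,180) and (256,211). The tube and bar run from (305,222) to (265,232), and the loose cartons are at (373,248) and (428,253). The side view shows both loose cartons upright with fins up, at (255,275) and (252,305).

```bash
cat >> h.py <<'E'
def box(f,C,c,zb,r=26):
    """white carton near pixel c, underside at height zb -> body centre, yaw of long side, fin centre"""
    hsv=cv2.cvtColor(f['pixels'],cv2.COLOR_RGB2HSV)
    h,w=hsv.shape[:2]; u,v=np.meshgrid(np.arange(w),np.arange(h))
    near=(abs(u-c[0])<r)&(abs(v-c[1])<r)
    m=(near&(abs(C[...,2]-zb-.045)<.012)).astype(np.uint8)
    n,l,s,_=cv2.connectedComponentsWithStats(m)
    out=[]
    if n>1:
        k=1+s[1:,4].argmax(); P=C[l==k][:,:2].astype(np.float32)
        rc=cv2.minAreaRect(P); b=cv2.boxPoints(rc); e=[b[1]-b[0],b[2]-b[1]]; e=max(e,key=np.linalg.norm)
        out.append(('body',np.round(rc[0],4),np.round(rc[1],4),round(np.degrees(np.arctan2(e[1],e[0]))%180,1),s[k,4]))
    F=C[near&(abs(C[...,2]-zb-.08)<.008)][:,:2].astype(np.float32)
    if len(F)>3:
        rc=cv2.minAreaRect(F); b=cv2.boxPoints(rc); e=[b[1]-b[0],b[2]-b[1]]; e=max(e,key=np.linalg.norm)
        out.append(('fin',np.round(rc[0],4),np.round(rc[1],4),round(np.degrees(np.arctan2(e[1],e[0]))%180,1),len(F)))
    return out
E
python3 - <<'E'
from h import *
f=dict(np.load('top0.npz'));C=cloud(f)
print('table z',np.nanmedian(C[330:350,180:220,2]))
for n,c,zb in [('b1',(373,248),0),('b2',(428,253),0),('FL',(243,180),.018),('NL',(256,211),.018)]:
    print(n,box(f,C,c,zb,26 if zb==0 else 20))
# pallet: points height ~.018 in region
h=C[...,2]; m=np.zeros(h.shape,np.uint8); m[145:245,222:308]=1
hsv=cv2.cvtColor(f['pixels'],cv2.COLOR_RGB2HSV)
P=C[(m>0)&(abs(h-.018)<.006)&(hsv[...,1]>60)][:,:2].astype(np.float32);rc=cv2.minAreaRect(P);print('pal',rc,len(P))
rows,cols=np.where((m>0)&(h>.1)&(h<.2));print('paddle px',list(zip(cols,rows)),np.nanmean(C[rows,cols],0) if len(rows) else '')
print('heights tube',np.round(h[216:240:3,258:312:4],3))
big=cv2.resize(f['pixels'][140:280,220:450][:,:,::-1],None,fx=3.4,fy=3.4,interpolation=cv2.INTER_CUBIC);cv2.imwrite('pics/c1.png',big)
E
```

```text
table z -0.0005786753768505525
b1 [('body', array([ 0.4143, -0.2009]), array([0.0667, 0.1003]), np.float32(161.0), np.int32(758)), ('fin', array([ 0.4144, -0.2004]), array([0.0108, 0.0427]), np.float32(162.4), 62)]
b2 [('body', array([ 0.4015, -0.3646]), array([0.0681, 0.1006]), np.float32(174.7), np.int32(758)), ('fin', array([ 0.4005, -0.365 ]), array([0.0125, 0.0427]), np.float32(172.2), 66)]
FL [('body', array([0.6028, 0.1715]), array([0.1014, 0.066 ]), np.float32(14.0), np.int32(744)), ('fin', array([0.6026, 0.1715]), array([0.0429, 0.0101]), np.float32(14.5), 56)]
NL [('body', array([0.5197, 0.1333]), array([0.0663, 0.1002]), np.float32(105.1), np.int32(744)), ('fin', array([0.5196, 0.1338]), array([0.01  , 0.0431]), np.float32(103.8), 60)]
pal ((0.5736560225486755, 0.11011631041765213), (0.31017664074897766, 0.18999417126178741), 14.00468921661377) 2178
paddle px [(np.int64(240), np.int64(172)), (np.int64(241), np.int64(174)), (np.int64(242), np.int64(175)), (np.int64(241), np.int64(178)), (np.int64(242), np.int64(179)), (np.int64(243), np.int64(179)), (np.int64(242), np.int64
[... 2001 characters left out ...]
.023  0.021  0.018  0.013 -0.    -0.001 -0.001 -0.002
   0.073  0.076  0.077 -0.006]
 [ 0.016  0.015  0.016  0.001  0.     0.001  0.008  0.077  0.078  0.081
   0.08   0.084  0.077  0.002]
 [-0.002  0.124 -0.002 -0.003 -0.005  0.001  0.079  0.082  0.084  0.081
   0.075  0.076  0.075  0.   ]
 [-0.001  0.123  0.072  0.075  0.075  0.076  0.08   0.075  0.076  0.004
  -0.001 -0.001 -0.003  0.009]
 [ 0.003 -0.004  0.134  0.076  0.003 -0.002  0.002  0.008 -0.     0.
  -0.003 -0.003 -0.001  0.013]
 [ 0.003  0.001  0.129  0.002 -0.     0.002 -0.005  0.002 -0.     0.004
   0.001 -0.003  0.013 -0.002]
 [ 0.     0.001 -0.004  0.001 -0.    -0.004  0.003 -0.003 -0.001 -0.003
   0.002  0.002 -0.003  0.002]]
```

View pics/c1.png

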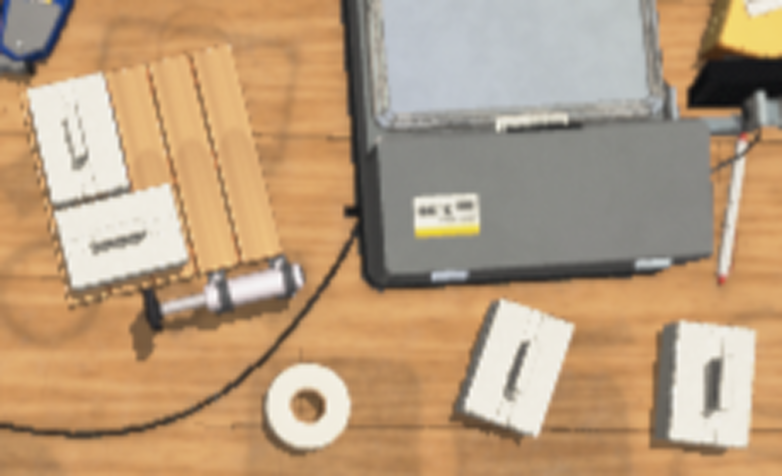

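The crop shows the pallet turned about 14° and the paddle at about (150,308) in the crop. The tube's left mouth is near (207,293), and the two right-hand places are free. Next I check where the sign is for the first transit, and compute the targets.

Run:
```python
from h import *
f=dict(np.load('top0.npz'));C=cloud(f)
h=C[...,2];rgb=f['pixels'].max(2)
u,v=np.meshgrid(np.arange(560),np.arange(420))
m=(h>.25)&(h<.5)&(rgb<70)&(v<292)&(u<150)
P=C[m]
for lo,hi in((.25,.35),(.35,.42),(.42,.5)):
    Q=P[(P[:,2]>lo)&(P[:,2]<hi)]
    if len(Q): print(lo,len(Q),Q[:,0].min(),Q[:,0].max(),Q[Q[:,0].argmin()],Q[Q[:,0].argmax()],Q[Q[:,1].argmin()])
print('pallet right corners img',plane(f,[(287.6,153.2),(302.4,215)],.018))
a=np.radians(14.2);R=np.array([[np.cos(a),-np.sin(a)],[np.sin(a),np.cos(a)]]);p=np.array([.5804,.1113])
for n,q in dict(FRcorner=(.095,-.095),NRcorner=(-.095,-.095),NR=(-.036,-.053),FR=(.053,-.036),handle=(-.121,.025+.005),mouth=(-.121,-.02)).items(): print(n,np.round(p+R@q,4))
m=(h>.1)&(h<.15)&(u>259)&(u<270)&(v>221)&(v<239);Q=C[m];rc=cv2.minAreaRect(Q[:,:2].astype(np.float32));print('paddle',rc,np.median(Q[:,2]))
```

```text
0.25 1218 0.3130231145083118 0.5245967456524552 [0.31302311 0.37531716 0.29128445] [0.52459675 0.64787377 0.34778716] [0.32189554 0.36821038 0.28509186]
0.35 1244 0.31265234011168636 0.5238658129151497 [0.31265234 0.37666229 0.36097248] [0.52386581 0.64736709 0.35256886] [0.32240523 0.36790841 0.38376028]
0.42 1996 0.31341431776465895 0.5217975151778836 [0.31341432 0.55232083 0.49988885] [0.52179752 0.64425754 0.42070022] [0.32064186 0.36864887 0.42667714]
pallet right corners img [[ 0.69247494  0.04176037  0.018     ]
 [ 0.50763845 -0.00308902  0.018     ]]
FRcorner [0.6958 0.0425]
NRcorner [ 0.5116 -0.0041]
NR [0.5585 0.0511]
FR [0.6406 0.0894]
handle [0.4557 0.1107]
mouth [0.468  0.0622]
paddle ((0.4558789134025574, 0.10586781799793243), (0.0323273204267025, 0.009808506816625595), 14.718429565429688) 0.12671065179901017
```

Emit:
servo_tool:
  deltas:
    - [[60, -0.02, -0.041, 0, 0], [60, -0.02, -0.041, 0, 0], [60, -0.02, -0.041, 0, 0], [60, 0, -0.045, 0, 0], [60, 0, -0.045, 0, 0], [60, 0.03, -0.035, 0, 0], [60, 0.03, -0.035, 0, 0], [60, 0.03, -0.035, 0, 0]]

```text
time: 0.9
tool_pos: [0.2793, 0.2538, 0.2451]
tool_rot: [0.0, 0.203, 0.979, 0.0]
contact_force: [0.8, 1.8, -0.1]
gripper_width: 0.603
grasp_force: 0.0
```

Emit:
servo_tool:
  deltas:
    - [[60, 0.025, -0.042, 0, 1], [60, 0.025, -0.042, 0, 1], [60, 0.018, -0.043, 0, 1], [60, 0.018, -0.043, 0, 1], [60, 0.018, -0.043, 0, 1], [60, 0.018, -0.043, 0, 0], [60, 0.005, -0.05, 0, 0], [60, 0.005, -0.05, 0, 0]]

```text
time: 1.7
tool_pos: [0.4107, -0.1022, 0.2449]
tool_rot: [-0.0, 0.161, 0.987, 0.0]
contact_force: [0.8, -0.5, -0.3]
gripper_width: 0.6
grasp_force: 0.0
```

Emit:
servo_tool:
  deltas:
    - [[60, 0.002, -0.049, 0, 0], [60, 0.002, -0.049, 0, 0], [60, 0, 0, -0.035, 0], [60, 0, 0, -0.035, 0], [60, 0, 0, -0.035, 0], [60, 0, 0, -0.035, 0], [60, 0, 0, -0.025, 0], [60, 0, 0, -0.014, 0]]

```text
time: 2.5
tool_pos: [0.4132, -0.1971, 0.0633]
tool_rot: [-0.002, 0.161, 0.987, 0.001]
contact_force: [-0.3, 0.2, 0.3]
gripper_width: 0.602
grasp_force: 0.0
```

Emit:
servo_tool:
  deltas:
    - [[0, 0, 0, 0, 0], [0, 0, 0, 0, 0], [0, 0, 0, 0, 0], [0, 0, 0, 0, 0], [0, 0, 0, 0, 0], [0, 0, 0, 0, 0], [0, 0, 0, 0, 0], [0, 0, 0, 0, 0]]

```text
time: 3.3
tool_pos: [0.4154, -0.1986, 0.0671]
tool_rot: [0.0, 0.161, 0.987, -0.0]
contact_force: [-2.2, 0.5, 3.4]
gripper_width: 0.106
grasp_force: 62.3
```

Emit:
servo_tool:
  deltas:
    - [[0, 0, 0, 0.015, 0], [0, 0, 0, 0.025, 0], [0, 0, 0, 0.03, 0], [0, 0, 0, 0.03, 0], [0, 0, 0, 0.03, 0], [0, 0, 0, 0.03, 0], [0, 0, 0, 0.023, 0], [0, 0, 0, 0, 0]]

```text
time: 4.1
tool_pos: [0.4164, -0.1992, 0.2528]
tool_rot: [0.003, 0.161, 0.987, -0.001]
contact_force: [-0.3, 0.1, -1.5]
gripper_width: 0.104
grasp_force: 61.4
```

Emit:
servo_tool:
  deltas:
    - [[0, 0.015, 0.02, 0, -7.2], [0, 0.031, 0.039, 0, -7.2], [0, 0.031, 0.039, 0, -7.2], [0, 0.031, 0.039, 0, -7.2], [0, 0.031, 0.039, 0, -7.2], [0, 0.031, 0.039, 0, -7.2], [0, 0.031, 0.039, 0, -7.2], [0, 0.02, 0.03, 0, -6.9]]

```text
time: 4.9
tool_pos: [0.6343, 0.0855, 0.2458]
tool_rot: [-0.002, 0.612, 0.791, -0.001]
contact_force: [-0.7, -0.2, -1.3]
gripper_width: 0.107
grasp_force: 61.3
```

Emit:
servo_tool:
  deltas:
    - [[0, 0, 0, 0, 0], [0, 0, 0, 0, 0], [0, 0, 0, -0.02, 0], [0, 0, 0, -0.02, 0], [0, 0, 0, -0.02, 0], [0, 0, 0, -0.01, 0], [0, 0, 0, 0, 0], [0, 0, 0, 0, 0]]

```text
time: 5.7
tool_pos: [0.6339, 0.0823, 0.1797]
tool_rot: [0.0, 0.611, 0.792, 0.0]
contact_force: [0.7, -0.2, -1.3]
gripper_width: 0.105
grasp_force: 61.3
```

Run:
```python
from h import *
s=manip.state();print(s['time'],np.round(s['tool_pos'],4),s['tool_rot'],s['contact_force'])
f=cam('top');C=cloud(f)
big=cv2.resize(f['pixels'][130:290,210:450][:,:,::-1],None,fx=3.3,fy=3.3,interpolation=cv2.INTER_CUBIC);cv2.imwrite('pics/c2.png',big)
f=cam('side');big2=cv2.resize(f['pixels'][130:330,190:400][:,:,::-1],None,fx=2.8,fy=2.8,interpolation=cv2.INTER_CUBIC);cv2.imwrite('pics/c2s.png',big2)
```

```text
5.7 [0.6339 0.0823 0.1797] [1.18839083e-04 6.11009111e-01 7.91623554e-01 3.97779112e-05] [ 0.67083522 -0.21379153 -1.29680144]
```

View pics/c2s.png

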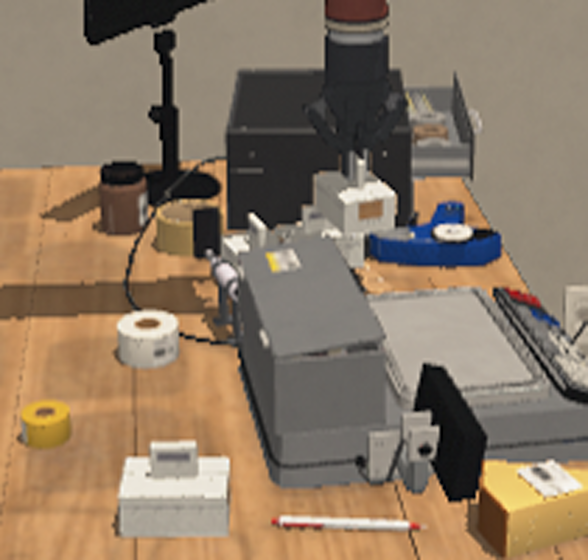

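The side view shows carton 1 hanging level in the gripper at about (355,205) in the crop, clear of the standing cartons. Next comes the xy correction and the lowering.

Emit:
servo_tool:
  deltas:
    - [[0, 0.0065, 0.007, 0, -0.4], [0, 0, 0, -0.02, 0], [0, 0, 0, -0.02, 0], [0, 0, 0, -0.02, 0], [0, 0, 0, -0.015, 0], [0, 0, 0, -0.01, 0], [0, 0, 0, 0, 0], [0, 0, 0, 0, 0]]

```text
time: 6.6
tool_pos: [0.641, 0.09, 0.095]
tool_rot: [0.0, 0.614, 0.79, 0.0]
contact_force: [0.6, 0.3, -1.6]
gripper_width: 0.103
grasp_force: 61.3
```

Emit:
servo_tool:
  deltas:
    - [[0, -0.0005, -0.0005, -0.003, 0], [0, 0, 0, -0.003, 0], [0, 0, 0, -0.002, 0], [0, 0, 0, -0.001, 0], [0, 0, 0, -0.001, 0], [0, 0, 0, 0, 0], [0, 0, 0, 0, 0], [0, 0, 0, 0, 0]]

```text
time: 7.4
tool_pos: [0.64, 0.0896, 0.0852]
tool_rot: [-0.0, 0.614, 0.79, 0.0]
contact_force: [-3.9, 1.3, 5.1]
gripper_width: 0.104
grasp_force: 62.4
```

Emit:
servo_tool:
  deltas:
    - [[45, 0, 0, 0, 0], [45, 0, 0, 0, 0], [45, 0, 0, 0, 0], [45, 0, 0, 0, 0], [45, 0, 0, 0.01, 0], [45, 0, 0, 0.03, 0], [45, 0, 0, 0.04, 0], [45, 0, 0, 0.045, 0]]

```text
time: 8.2
tool_pos: [0.6391, 0.0894, 0.2099]
tool_rot: [-0.001, 0.614, 0.79, -0.001]
contact_force: [1.1, 0.6, -0.1]
gripper_width: 0.453
grasp_force: 0.0
```

Emit:
servo_tool:
  deltas:
    - [[55, 0, 0, 0.04, 0], [55, -0.01, -0.02, 0, 7.5], [55, -0.02, -0.04, 0, 7.5], [55, -0.02, -0.044, 0, 7.5], [55, -0.02, -0.045, 0, 7.5], [55, -0.02, -0.045, 0, 7.5], [55, -0.02, -0.045, 0, 7.5], [55, -0.02, -0.045, 0, 7.5]]

```text
time: 9.0
tool_pos: [0.5092, -0.1958, 0.2504]
tool_rot: [0.001, 0.199, 0.98, -0.0]
contact_force: [1.5, -0.7, -0.3]
gripper_width: 0.546
grasp_force: 0.0
```

Run:
```python
from h import *
f=cam('top');C=cloud(f);s=manip.state();print(s['tool_pos'])
big=cv2.resize(f['pixels'][140:280,215:450][:,:,::-1],None,fx=3.4,fy=3.4,interpolation=cv2.INTER_CUBIC);cv2.imwrite('pics/c3.png',big)
for n,c,zb in [('b2',(428,253),0),('FR',(270,172),.018),('FL',(243,180),.018),('NL',(256,211),.018)]:
    print(n,box(f,C,c,zb,26 if zb==0 else 20))
```

```text
[ 0.50672071 -0.20183689  0.25042196]
b2 [('body', array([ 0.3901, -0.3876]), array([0.0471, 0.1096]), np.float32(150.5), np.int32(300)), ('fin', array([ 0.4004, -0.3648]), array([0.0119, 0.042 ]), np.float32(173.0), 56)]
FR [('body', array([0.6411, 0.0918]), array([0.0682, 0.0999]), np.float32(104.3), np.int32(725)), ('fin', array([0.6407, 0.0914]), array([0.0109, 0.0434]), np.float32(103.8), 61)]
FL [('body', array([0.6029, 0.1715]), array([0.1006, 0.0663]), np.float32(13.7), np.int32(738)), ('fin', array([0.6026, 0.1715]), array([0.0443, 0.01  ]), np.float32(14.6), 56)]
NL [('body', array([0.52  , 0.1335]), array([0.0665, 0.1002]), np.float32(104.6), np.int32(747)), ('fin', array([0.5196, 0.1337]), array([0.0105, 0.0429]), np.float32(104.3), 60)]
```

View pics/c3.png

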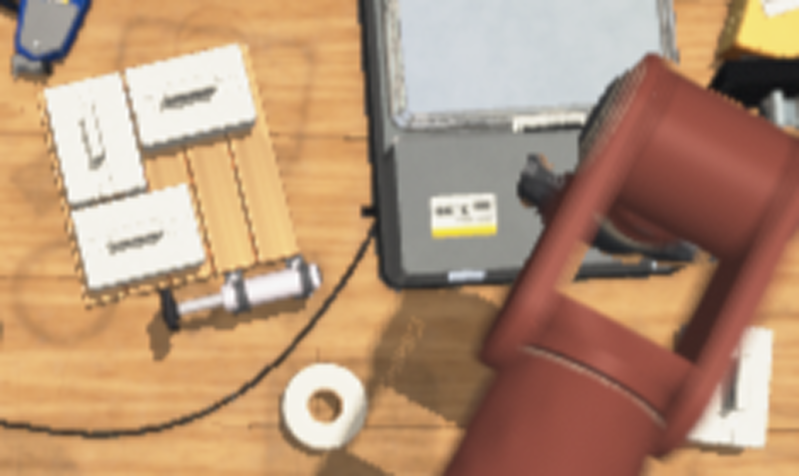

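Carton 1 now stands in the far-right place, at about (190,97) in the crop, square, with gaps of about 4–6 mm. The arm is on its way to carton 2.

Emit:
servo_tool:
  deltas:
    - [[55, -0.02, -0.032, 0, 4], [55, -0.025, -0.038, 0, 4], [55, -0.025, -0.038, 0, 4], [55, -0.02, -0.032, -0.02, 4], [55, -0.012, -0.018, -0.03, 0], [55, -0.004, -0.005, -0.02, 0], [55, 0, 0, -0.02, 0], [55, 0, 0, 0, 0]]

```text
time: 9.85
tool_pos: [0.4027, -0.3559, 0.1565]
tool_rot: [-0.002, 0.064, 0.998, 0.002]
contact_force: [-0.4, 0.5, -0.2]
gripper_width: 0.551
grasp_force: 0.0
```

Emit:
servo_tool:
  deltas:
    - [[55, -0.002, -0.009, -0.02, 0], [55, 0, 0, -0.025, 0], [55, 0, 0, -0.02, 0], [55, 0, 0, -0.015, 0], [55, 0, 0, -0.01, 0], [55, 0, 0, 0, 0], [55, 0, 0, 0, 0], [55, 0, 0, 0, 0]]

```text
time: 10.65
tool_pos: [0.4028, -0.3669, 0.0707]
tool_rot: [0.001, 0.063, 0.998, -0.001]
contact_force: [-0.4, 0.1, -0.3]
gripper_width: 0.55
grasp_force: 0.0
```

Emit:
servo_tool:
  deltas:
    - [[55, -0.002, 0.002, -0.004, 0], [55, 0, 0, 0, 0], [0, 0, 0, 0, 0], [0, 0, 0, 0, 0], [0, 0, 0, 0, 0], [0, 0, 0, 0, 0], [0, 0, 0, 0, 0], [0, 0, 0, 0, 0]]

```text
time: 11.45
tool_pos: [0.4002, -0.3644, 0.0654]
tool_rot: [0.0, 0.063, 0.998, -0.0]
contact_force: [0.0, -1.2, 0.1]
gripper_width: 0.108
grasp_force: 59.9
```

Emit:
servo_tool:
  deltas:
    - [[0, 0, 0, 0.015, 0], [0, 0, 0, 0.025, 0], [0, 0, 0, 0.03, 0], [0, 0, 0, 0.03, 0], [0, 0, 0, 0.03, 0], [0, 0, 0, 0.03, 0], [0, 0, 0, 0.023, 0], [0, 0, 0, 0, 0]]

```text
time: 12.25
tool_pos: [0.4015, -0.3656, 0.2537]
tool_rot: [0.003, 0.063, 0.998, -0.003]
contact_force: [0.4, -0.5, -0.3]
gripper_width: 0.105
grasp_force: 59.6
```

Emit:
servo_tool:
  deltas:
    - [[0, 0.007, 0.018, 0, 2.7], [0, 0.013, 0.034, 0, 2.7], [0, 0.014, 0.038, 0, 2.7], [0, 0.014, 0.038, 0, 2.7], [0, 0.014, 0.038, 0, 2.7], [0, 0.014, 0.038, 0, 2.7], [0, 0.014, 0.038, 0, 2.7], [0, 0.014, 0.038, 0, 2.5]]

```text
time: 13.05
tool_pos: [0.5036, -0.0822, 0.2466]
tool_rot: [-0.001, -0.124, 0.992, 0.001]
contact_force: [0.3, -0.4, -2.0]
gripper_width: 0.106
grasp_force: 59.5
```

Emit:
servo_tool:
  deltas:
    - [[0, 0.014, 0.038, 0, 0], [0, 0.014, 0.038, 0, 0], [0, 0.013, 0.034, 0, 0], [0, 0.009, 0.018, 0, 0], [0, 0.004, 0.008, 0, 0], [0, 0, 0, -0.02, 0], [0, 0, 0, -0.02, 0], [0, 0, 0, 0, 0]]

```text
time: 13.85
tool_pos: [0.5554, 0.0514, 0.2037]
tool_rot: [-0.004, -0.123, 0.992, 0.001]
contact_force: [-0.8, 0.6, -2.2]
gripper_width: 0.109
grasp_force: 59.4
```

Emit:
servo_tool:
  deltas:
    - [[0, 0, 0, -0.01, 0], [0, 0, 0, -0.02, 0], [0, 0, 0, -0.01, 0], [0, 0, 0, 0, 0], [0, 0, 0, 0, 0], [0, 0, 0, 0, 0], [0, 0, 0, 0, 0], [0, 0, 0, 0, 0]]

```text
time: 14.65
tool_pos: [0.5586, 0.0518, 0.1692]
tool_rot: [0.001, -0.123, 0.992, -0.0]
contact_force: [-0.1, -0.7, -1.3]
gripper_width: 0.105
grasp_force: 59.5
```

Emit:
servo_tool:
  deltas:
    - [[0, 0, -0.001, -0.015, 0], [0, 0, 0, -0.02, 0], [0, 0, 0, -0.02, 0], [0, 0, 0, -0.013, 0], [0, 0, 0, -0.008, 0], [0, 0, 0, 0, 0], [0, 0, 0, 0, 0], [0, 0, 0, 0, 0]]

```text
time: 15.45
tool_pos: [0.5591, 0.0508, 0.0936]
tool_rot: [0.001, -0.123, 0.992, -0.0]
contact_force: [-0.1, -0.7, -1.5]
gripper_width: 0.111
grasp_force: 59.5
```

Emit:
servo_tool:
  deltas:
    - [[0, 0, 0, -0.002, 0], [0, 0, 0, -0.002, 0], [0, 0, 0, -0.002, 0], [0, 0, 0, -0.001, 0], [0, 0, 0, -0.001, 0], [0, 0, 0, 0, 0], [0, 0, 0, 0, 0], [0, 0, 0, 0, 0]]

```text
time: 16.25
tool_pos: [0.5582, 0.0508, 0.0844]
tool_rot: [0.0, -0.123, 0.992, -0.0]
contact_force: [0.9, 0.2, -2.2]
gripper_width: 0.108
grasp_force: 59.5
```

Emit:
servo_tool:
  deltas:
    - [[0, 0, 0, -0.001, 0], [0, 0, 0, -0.0005, 0], [0, 0, 0, 0, 0], [0, 0, 0, 0, 0], [0, 0, 0, 0, 0], [0, 0, 0, 0, 0], [0, 0, 0, 0, 0], [0, 0, 0, 0, 0]]

```text
time: 17.05
tool_pos: [0.5584, 0.0507, 0.0834]
tool_rot: [0.0, -0.123, 0.992, -0.0]
contact_force: [-2.9, -2.1, 5.3]
gripper_width: 0.107
grasp_force: 60.6
```

Emit:
servo_tool:
  deltas:
    - [[45, 0, 0, 0, 0], [45, 0, 0, 0, 0], [45, 0, 0, 0, 0], [45, 0, 0, 0, 0], [45, 0, 0, 0.01, 0], [45, 0, 0, 0.03, 0], [45, 0, 0, 0.04, 0], [45, 0, 0, 0.045, 0]]

```text
time: 17.85
tool_pos: [0.5573, 0.0508, 0.2086]
tool_rot: [-0.001, -0.123, 0.992, 0.0]
contact_force: [1.0, -0.1, 0.2]
gripper_width: 0.449
grasp_force: 0.0
```

Emit:
servo_tool:
  deltas:
    - [[45, 0, 0, 0.04, 0], [45, -0.015, -0.02, 0, 0], [45, -0.03, -0.035, 0, 0], [45, -0.03, -0.035, 0, 0], [45, -0.03, -0.035, 0, 0], [45, -0.025, -0.02, 0, 0], [45, 0, 0, 0, 0], [45, 0, 0, 0, 0]]

```text
time: 18.65
tool_pos: [0.4282, -0.0945, 0.2487]
tool_rot: [0.001, -0.122, 0.992, -0.0]
contact_force: [0.1, -0.2, -0.4]
gripper_width: 0.452
grasp_force: 0.0
```

Run:
```python
from h import *
f=cam('top');C=cloud(f);s=manip.state();print(s['tool_pos'],s['time'])
big=cv2.resize(f['pixels'][140:280,215:380][:,:,::-1],None,fx=4.2,fy=4.2,interpolation=cv2.INTER_CUBIC);cv2.imwrite('pics/c4.png',big)
for n,c,zb in [('NR',(283,200),.018),('FR',(270,172),.018),('FL',(243,180),.018),('NL',(256,211),.018)]:
    print(n,box(f,C,c,zb,20))
h=C[...,2];u,v=np.meshgrid(np.arange(560),np.arange(420))
m=(h>.1)&(h<.15)&(u>259)&(u<270)&(v>221)&(v<239);Q=C[m];rc=cv2.minAreaRect(Q[:,:2].astype(np.float32));print('paddle',rc,np.median(Q[:,2]))
```

```text
[ 0.42856539 -0.09401161  0.24853758] 18.7
NR [('body', array([0.56  , 0.0508]), array([0.0997, 0.0661]), np.float32(14.4), np.int32(691)), ('fin', array([0.5593, 0.0509]), array([0.0441, 0.0095]), np.float32(14.5), 57)]
FR [('body', array([0.6183, 0.0863]), array([0.1136, 0.0997]), np.float32(13.8), np.int32(959)), ('fin', array([0.6131, 0.0688]), array([0.095 , 0.0399]), np.float32(40.1), 81)]
FL [('body', array([0.6027, 0.1716]), array([0.1008, 0.0661]), np.float32(14.1), np.int32(743)), ('fin', array([0.6025, 0.1718]), array([0.0431, 0.0103]), np.float32(13.6), 57)]
NL [('body', array([0.5201, 0.1335]), array([0.0666, 0.1002]), np.float32(104.4), np.int32(751)), ('fin', array([0.5197, 0.1338]), array([0.0095, 0.0431]), np.float32(104.2), 60)]
paddle ((0.4561712443828583, 0.10594246536493301), (0.03252620995044708, 0.009797617793083191), 14.698933601379395) 0.12717603152207563
```

View pics/c4.png

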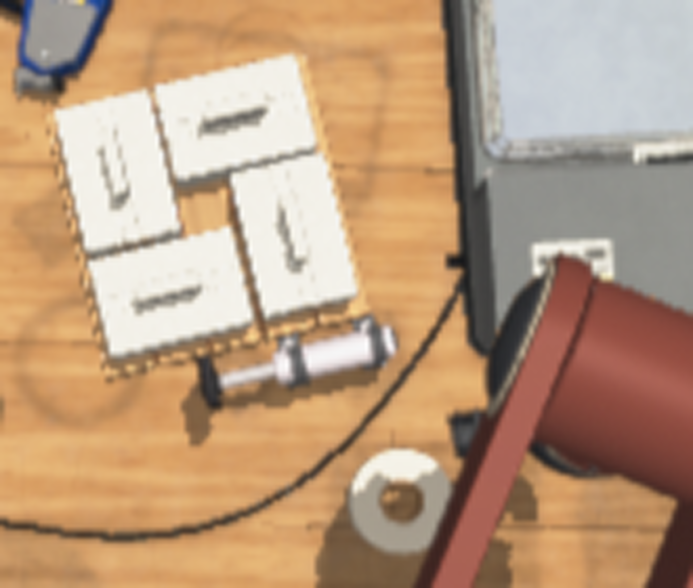

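The top view shows the finished pinwheel: four cartons round a square hole at about (205,208) in the crop, none overhanging. The bar is still home, with its paddle at about (210,382). Now the handle.

Emit:
servo_tool:
  deltas:
    - [[55, 0.004, 0.03, 0, 0], [55, 0.006, 0.043, 0, 0], [55, 0.006, 0.043, 0, 0], [55, 0.006, 0.043, 0, 0], [55, 0.004, 0.028, 0, 0], [55, 0.0015, 0.013, 0, 0], [55, 0, 0, -0.03, 0], [55, 0, 0, 0, 0]]

```text
time: 19.5
tool_pos: [0.4537, 0.1064, 0.214]
tool_rot: [-0.004, -0.124, 0.992, 0.0]
contact_force: [-0.1, -0.3, 0.0]
gripper_width: 0.551
grasp_force: 0.0
```

Emit:
servo_tool:
  deltas:
    - [[55, 0, 0, 0, 0], [55, 0, 0, -0.015, 0], [55, 0, 0, -0.02, 0], [55, 0, 0, -0.015, 0], [55, 0, 0, 0, 0], [55, 0, 0, 0, 0], [55, 0, 0, 0, 0], [55, 0, 0, 0, 0]]

```text
time: 20.3
tool_pos: [0.4564, 0.1058, 0.169]
tool_rot: [0.001, -0.123, 0.992, -0.0]
contact_force: [0.0, -0.0, -0.5]
gripper_width: 0.547
grasp_force: 0.0
```

Down 0.058 to TCP z of 0.111, then close.

Emit:
servo_tool:
  deltas:
    - [[55, 0, 0, -0.015, 0], [55, 0, 0, -0.02, 0], [55, 0, 0, -0.015, 0], [55, 0, 0, -0.008, 0], [55, 0, 0, 0, 0], [55, 0, 0, 0, 0], [55, 0, 0, 0, 0], [55, 0, 0, 0, 0]]

```text
time: 21.1
tool_pos: [0.4563, 0.1059, 0.1108]
tool_rot: [0.001, -0.123, 0.992, -0.0]
contact_force: [-0.1, 1.2, -0.1]
gripper_width: 0.552
grasp_force: 0.0
```

Emit:
servo_tool:
  deltas:
    - [[0, 0, 0, 0, 0], [0, 0, 0, 0, 0], [0, 0, 0, 0, 0], [0, 0, 0, 0, 0], [0, 0, 0, 0, 0], [0, 0, 0, 0, 0], [0, 0, 0, 0, 0], [0, 0, 0, 0, 0]]

```text
time: 21.9
tool_pos: [0.4558, 0.1059, 0.1102]
tool_rot: [0.0, -0.123, 0.992, 0.0]
contact_force: [-3.4, 0.6, 5.3]
gripper_width: 0.11
grasp_force: 59.2
```

Emit:
servo_tool:
  deltas:
    - [[0, -0.0012, 0.0048, 0, 0], [0, -0.0025, 0.0097, 0, 0], [0, -0.0025, 0.0097, 0, 0], [0, -0.0025, 0.0097, 0, 0], [0, -0.0025, 0.0097, 0, 0], [0, -0.0025, 0.0097, 0, 0], [0, -0.0012, 0.0048, 0, 0], [0, 0, 0, 0, 0]]

```text
time: 22.7
tool_pos: [0.4411, 0.1633, 0.1102]
tool_rot: [0.0, -0.124, 0.992, -0.002]
contact_force: [-0.4, -6.5, 5.5]
gripper_width: 0.109
grasp_force: 59.5
```

Emit:
servo_tool:
  deltas:
    - [[0, -0.0012, 0.005, 0, 0], [0, 0, 0, 0, 0], [0, 0, 0, 0, 0], [0, 0, 0, 0, 0], [0, 0, 0, 0, 0], [0, 0, 0, 0, 0], [0, 0, 0, 0, 0], [0, 0, 0, 0, 0]]

```text
time: 23.5
tool_pos: [0.44, 0.1677, 0.1102]
tool_rot: [0.0, -0.123, 0.992, -0.002]
contact_force: [-1.3, -7.7, 5.7]
gripper_width: 0.107
grasp_force: 59.6
```

Run:
```python
from h import *
s=manip.state();p=np.array(s['tool_pos']);F=np.array(s['contact_force']);a=np.radians(14.2);ex=np.array([np.cos(a),np.sin(a)]);ey=np.array([-np.sin(a),np.cos(a)])
d=p[:2]-[.4558,.1059];print('x,y travel',d@ex,d@ey,p,'F',F[:2]@ex,F[:2]@ey,F[2])
f=cam('top');g=cam('side')
cv2.imwrite('pics/c5.png',np.hstack([cv2.resize(x,(390,330),interpolation=cv2.INTER_CUBIC) for x in(f['pixels'][195:261,240:318,::-1],g['pixels'][190:256,230:308,::-1])]))
```

```text
x,y travel -0.00017594840004286138 0.06382681229772993 [0.43997224 0.16773344 0.11019457] F -3.1499738760939486 -7.154075729007013 5.702373934347508
```

View pics/c5.png

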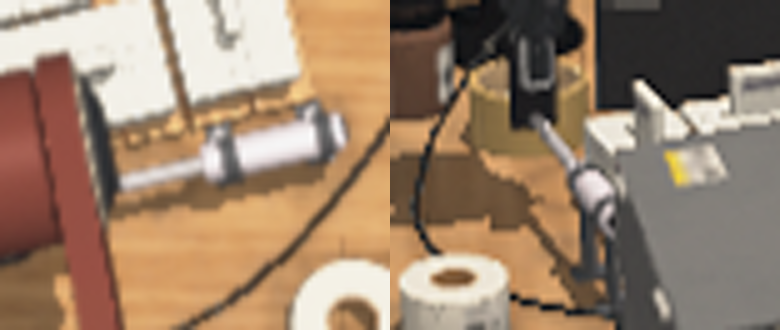

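Travel is 63.8 mm with about 7.2 N of spring force, and no collar shows at the tube mouth yet (about (205,160) in the left crop). I need about 7 mm more.

Emit:
servo_tool:
  deltas:
    - [[0, -0.0009, 0.0036, 0, 0], [0, -0.0009, 0.0035, 0, 0], [0, 0, 0, 0, 0], [0, 0, 0, 0, 0], [0, 0, 0, 0, 0], [0, 0, 0, 0, 0], [0, 0, 0, 0, 0], [0, 0, 0, 0, 0]]

```text
time: 24.4
tool_pos: [0.4382, 0.1747, 0.1102]
tool_rot: [0.0, -0.123, 0.992, -0.002]
contact_force: [-0.2, -7.8, 5.6]
gripper_width: 0.106
grasp_force: 59.6
```

Run:
```python
from h import *
s=manip.state();p=np.array(s['tool_pos']);F=np.array(s['contact_force']);a=np.radians(14.2);ex=np.array([np.cos(a),np.sin(a)]);ey=np.array([-np.sin(a),np.cos(a)])
d=p[:2]-[.4558,.1059];print('x,y travel',d@ex,d@ey,p,'F',F[:2]@ex,F[:2]@ey,F[2],s['grasp_force'])
f=cam('top');g=cam('side')
cv2.imwrite('pics/c6.png',np.hstack([cv2.resize(x,(390,330),interpolation=cv2.INTER_CUBIC) for x in(f['pixels'][205:245,255:302,::-1],g['pixels'][205:245,245:292,::-1])]))
```

```text
x,y travel -0.0001826827471914143 0.07104977459991857 [0.43819386 0.17473406 0.11020388] F -2.0883225500018896 -7.476293454515817 5.580987493614695 59.560922384262085
```

View pics/c6.png

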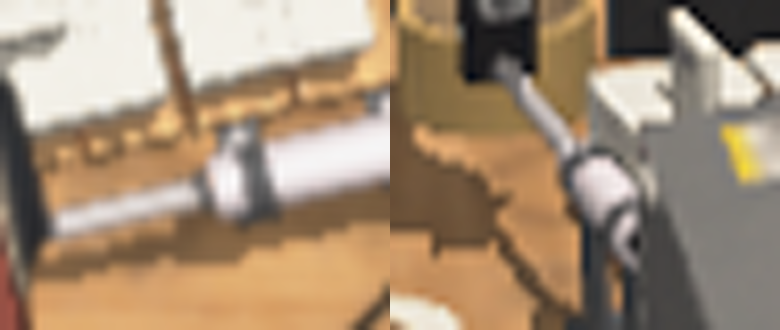

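The dark collar now shows just outside the tube mouth, at about (205,190) in the left crop and (572,170) in the right one. Travel is 71.0 mm and the grip is firm, so I'm handing in.

```bash
python3 -c "
from plant import manip
print(manip.job_done())"
```

```text
the job is handed in; nothing more can be done
None
```

Both cartons are released on the pallet and complete the pinwheel with nothing overhanging. The gripper is holding the bar about 71 mm out, collar just clear of the tube and ready to pin; I never moved the label roll or the tape.

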